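Set a gate valve one turn open for packing

TASK

Ready the gate valve on the robot's left for packing: wind its wheel clockwise by the yellow handle, gently, until the stem is fully home on its seat, then open it by one full turn of real stem movement, counting only after the wheel's slack has been taken up, and let go. Do not force it so that the valve slips round in its clamp, and leave the other valve and everything else on the table alone.

Things in the scene. Friction and masses are not known exactly. Their poses are not given: they have to be found in the camera images.
- clamp_a: Grey holding fixture A, bolted to the table: plate 150 x 130 x 22 mm, two dark jaws holding brass gate valve A upright. Origin: centre of the plate's underside, on the vertical axis of valve and wheel; z up. One fixture stands at y > 0 (left, the one to work on), the other at y < 0; which is which varies.
- hub_a (a point): Centre of red handwheel A, on its vertical axis, at the rim's mid-height, 130 mm above the table. Rim 100 mm in diameter between rod centres, rod 12 mm thick; three spokes; the stem's top stays below 18 mm over this point. Counterclockwise from above opens. The wheel drives the stem through a loose dog: see the stem joint.
- handle_a (a point): Point on the axis of wheel A's upright yellow handle, 33 mm above the rim's mid-height, 50 mm from the wheel's axis. Round grip, 20 mm in diameter, from 7 to 57 mm above the rim's mid-height; it spins freely on its vertical axis, so a gripper can hold it from above and carry it round without turning. The point's orientation spins too and means nothing.
- stem_a (a joint): Stem height, m: 0 seated (shut), +0.0015 per turn; starts 1/4 to 0.6 turn open. After a reversal the wheel turns freely (under 1 N at the handle) through a slack of 40 to 140 degrees, different for A and B, then takes the stem along (about 9 N along the turning direction; it stays where left). At the start the wheel is anywhere in the slack. At the seat the stem stops dead.
- valve_a (a joint): Twist of brass valve A in its clamp, rad about the vertical, 0 at the start. Held by friction only: about 1.15 N m (23 N along the turning direction at the handle) makes the whole valve slip round; more than 0.06 rad is a fault.
- clamp_b: Grey holding fixture B, bolted to the table: plate 150 x 130 x 22 mm, two dark jaws holding brass gate valve B upright. Origin: centre of the plate's underside, on the vertical axis of valve and wheel; z up. One fixture stands at y > 0 (left, the one to work on), the other at y < 0; which is which varies.
- hub_b (a point): Centre of red handwheel B, on its vertical axis, at the rim's mid-height, 130 mm above the table. Rim 100 mm in diameter between rod centres, rod 12 mm thick; three spokes; the stem's top stays below 18 mm over this point. Counterclockwise from above opens. The wheel drives the stem through a loose dog: see the stem joint.
- handle_b (a point): Point on the axis of wheel B's upright yellow handle, 33 mm above the rim's mid-height, 50 mm from the wheel's axis. Round grip, 20 mm in diameter, from 7 to 57 mm above the rim's mid-height; it spins freely on its vertical axis, so a gripper can hold it from above and carry it round without turning. The point's orientation spins too and means nothing.
- stem_b (a joint): Stem height, m: 0 seated (shut), +0.0015 per turn; starts 1/4 to 0.6 turn open. After a reversal the wheel turns freely (under 1 N at the handle) through a slack of 40 to 140 degrees, different for A and B, then takes the stem along (about 9 N along the turning direction; it stays where left). At the start the wheel is anywhere in the slack. At the seat the stem stops dead.
- valve_b (a joint): Twist of brass valve B in its clamp, rad about the vertical, 0 at the start. Held by friction only: about 1.15 N m (23 N along the turning direction at the handle) makes the whole valve slip round; more than 0.06 rad is a fault.
- carton: Bystander: closed brown carton 100 x 130 x 90 mm; origin under its centre.
- spanner: Bystander: steel spanner 180 mm long lying flat; origin under its middle.
- screwdriver: Bystander: red-handled screwdriver 200 mm long, lying; origin under its middle.
- tape: Bystander: orange tape core, ring 100 mm outside diameter, 48 mm tall; origin under its centre.
- bowl: Bystander: red plastic bowl, 120 mm wide, 45 mm tall; origin under its centre.
- plug: Bystander: brass pipe plug 44 mm wide, 30 mm tall; origin under its centre.

How it is judged:
By the outcome, as a careful person would: the job done as asked, in the order asked, and still so for the second after the job is handed in, with the robot touching nothing.
It also fails if it takes over 72 s, if anything falls off the work surface, if the arm or the gripper's body presses on something with over 40 N, if the wrist force passes 120 N, or if a joint passes its speed limit or range.

ROBOT

A 6-joint arm with a two-finger parallel gripper is mounted at the origin on the work surface. World frame = base frame: x ahead of the robot, y to its left, z up, the work surface at z = 0. Lengths are in mm, angles in rad, forces in N, time in s.
With the tool pointing down it reaches from about 325 to 900 mm from the base axis. Payload 6.1 kg.
Tool frame: the origin (TCP) lies on the centre line of the jaws, within the pads' length; the fingertips stand 19 mm ahead of it and the grasp point (between the pads) is the TCP; z points along the fingers, y is the line along which they close (so a half turn about z gives the same grasp; the last joint's range is limited). The gripper opens to 87 mm and grips with 3 to 60 N. Pads are 19 mm wide; open, the fingers measure 117 mm over their backs; the gripper's body (75 mm by 190 mm) begins 51 mm behind the grasp point.
Start: joints at [-1.382, 0.22, 1.526, -0, 1.395, -0.126], TCP at [193.509, -594.281, 241.538] pointing down, gripper open.
Joint ranges: [-2.98, 2.98], [-0.91, 2.08], [0.09, 2.57], [-1.24, 4.39], [0.2, 2.65], [-2.68, 2.68]. Speed limits (rad/s): [2.57, 2.57, 3.01, 3.14, 3.14, 3.14].

INTERFACE

Orientations are given as a 3x3 rotation matrix whose columns are the frame's x, y, z axes.
In Python, from station import sense, optics, arm gives the robot as it stands.
- The arm moves only by the shell command python3 -m crank 'ROWS' [FORCE]. ROWS is text: rows parted by semicolons, each of 7 numbers parted by spaces: the shift along the world's x, y, z in cm, then the turn, a rotation vector about the world's x, y, z in degrees, then the finger opening in cm, from 0 to 8.7. In form: dx dy dz ax ay az gripper; .... A call has exactly 8 rows; each row is the pose to reach, as a shift and turn from the pose commanded when the call began; what a row does not reach only later rows make up. A row lasts 1/12 s, in which the tool goes at most 41.7 mm and 7.16 degrees, less where a joint would pass 70% of its speed; a pose out of reach is approached as far as the arm can. A call with a gripper value outside its range is refused whole. The fingers move at their own pace and stop on an object; FORCE is the grip in N (left out, the last holds). Time passes only in rows, so rows that repeat a pose let the fingers close, or fill a call up. It gives the time, the measured TCP pose, the force, the opening and the grip force at its end, in the units of the state.
- sense(): the state, without advancing time (a new reading comes with each control period).
- optics.grab_frame(name): name is "scene" or "top"; returns the picture (384x512x3 uint8, red, green, blue); there is no depth.
- optics.camera_info(name): a dict with "fx", "fy", "cx", "cy" (pixels), "dist_coeffs" ([k1, k2, p1, p2, k3] as OpenCV has them; the pictures are not rectified), "R" (3x3) and "t" (3): a world point X has camera coordinates R X + t. Camera axes: x right, y down, z forward; pixel columns grow to the right and rows downward; lengths in mm; the calibration is good to about 2 mm. A picture is of the moment at which its call begins. camera_info takes no time and is no camera call.
- arm.finish_job(): hands the job in; it is judged then, once.
The state is a dict: "clock": time; "joints": joint angles; "qd": joint speeds; "joint_torque": joint torques, N m; "tcp_pos": TCP position; "tool_rot": TCP orientation; "force": force on the tool from outside, world axes, zero at the start; "wrist_torque": the same for the moment, N m; "gripper_width": finger opening in mm; "grasp_force": force on a finger pad.
Only numpy, scipy, OpenCV 4.12 (cv2) and the standard library are available. Lean on these libraries where they do the work, as an engineer would, in place of code of your own. Each camera call takes 0.05 s, during which the arm holds its last target. There are 200 camera calls.

## Working session

There is one attempt and no reset: what is moved stays moved. The work goes in short steps, Python scripts to look and compute and a shell command to move; the robot and the scene stay as the last step left them, time stands still between calls to the robot, and variables do not carry over. Pictures are saved under pics/ and viewed, at most 10 in all, crops included, and the job is handed in when it is done.

```bash
ls; mkdir -p pics
python3 - <<'E'
from station import sense, optics, arm
import cv2
for n in ("scene","top"):
    im=optics.grab_frame(n); cv2.imwrite(f"pics/{n}0.png",im[:,:,::-1])
    print(n,optics.camera_info(n))
s=sense();print(s)
E
```

```text
pics
scene {'fx': 499.4500894618724, 'fy': 499.4500894618724, 'cx': 262.32916622408544, 'cy': 192.2882522668229, 'dist_coeffs': array([-0.08213491,  0.        ,  0.        ,  0.        ,  0.        ]), 'R': array([[-0.03634889,  0.99926301,  0.01233645],
       [ 0.77737233,  0.03603056, -0.62800801],
       [-0.62798966, -0.01323738, -0.77810909]]), 't': array([  19.57314769, -327.37327605, 1818.25079918])}
top {'fx': 460.5620509879829, 'fy': 460.5620509879829, 'cx': 251.41809203676888, 'cy': 192.75174509838013, 'dist_coeffs': array([-0.0180758,  0.       ,  0.       ,  0.       ,  0.       ]), 'R': array([[-0.02302046, -0.9997297 ,  0.00325486],
       [-0.99154924,  0.02241607, -0.12777956],
       [ 0.12767206, -0.0061689 , -0.99179725]]), 't': array([   1.91139745,  534.90887087, 1495.22201401])}
{'clock': 0.1, 'joints': array([-1.38209013e+00,  2.21142444e-01,  1.52749397e+00, -3.25910581e-05,
        1.39470419e+00, -1.26130963e-01]), 'qd': array([-0.00029505, -0.00036966, -0.0025833 ,  0.00156545,  0.0005088 ,
        0.00054298]), 'joint_torque': array([ 2.42696609e-03, -4.95946455e+01, -3.88516831e+01,  7.03000976e-02,
        5.15919412e-02, -4.59606326e-05]), 'tcp_pos': array([ 193.40693862, -593.76820544,  240.55105648]), 'tool_rot': array([[ 9.50845075e-01,  3.09666780e-01, -3.59411858e-04],
       [ 3.09666931e-01, -9.50843554e-01,  1.71089868e-03],
       [ 1.88064037e-04, -1.73809755e-03, -9.99998472e-01]]), 'force': array([ 0.02611817,  0.2962219 , -0.18790577]), 'wrist_torque': array([-0.01423554, -0.00275519,  0.01997852]), 'grasp_force': 0.0, 'gripper_width': 87.2726899857862}
```

View pics/scene0.png

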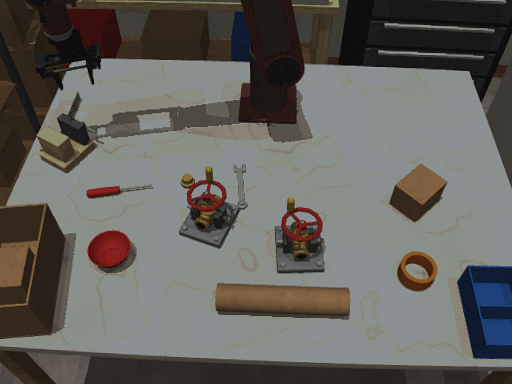

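View pics/top0.png

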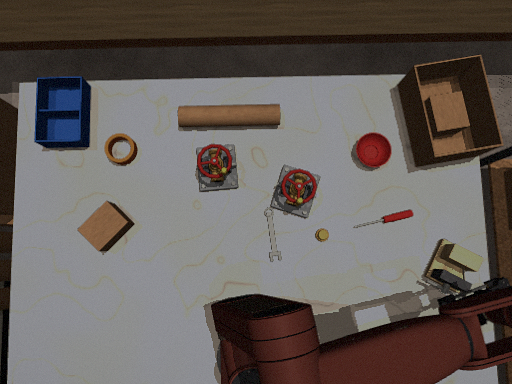

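The scene view shows the left valve (y>0) with its wheel near (302,224) and handle near (291,204). The top view has the wheel near (215,161) and the handle near (223,171). The other valve is at (207,197) in the scene view and (299,187) in the top view. Next I'll zoom in and measure.

```bash
cat > h.py <<'E'
import numpy as np, cv2
from scipy.optimize import least_squares
from station import sense, optics, arm
C={n:optics.camera_info(n) for n in("scene","top")}
def proj(n,X):
    c=C[n];K=np.array([[c['fx'],0,c['cx']],[0,c['fy'],c['cy']],[0,0,1]])
    return cv2.projectPoints(np.atleast_2d(np.asarray(X,float)),cv2.Rodrigues(c['R'])[0],c['t'],K,c['dist_coeffs'])[0][:,0]
def tri(ps,pt):
    f=lambda X:np.r_[proj('scene',X)[0]-ps,proj('top',X)[0]-pt]
    r=least_squares(f,[500,100,130]);return r.x,r.fun
def masks(im):
    h=cv2.cvtColor(im,cv2.COLOR_RGB2HSV)
    red=(((h[...,0]<6)|(h[...,0]>173))&(h[...,1]>150)&(h[...,2]>60))
    yel=((h[...,0]>20)&(h[...,0]<34)&(h[...,1]>130)&(h[...,2]>90))
    return red,yel
E
python3 - <<'E'
from h import *
win={'scene':(270,325,185,280),'top':(190,245,135,195)}
tiles=[]
cen={}
for n,(a,b,c,d) in win.items():
    im=cv2.imread(f'pics/{n}0.png')[:,:,::-1].copy()
    red,yel=masks(im)
    m=np.zeros_like(red);m[c:d,a:b]=1
    p=np.argwhere(red&m)[:,::-1].astype(np.float32)
    hull=cv2.convexHull(p)
    e=cv2.fitEllipse(hull);cen[n]=e[0];print(n,len(p),e)
    nn,lab,st,ce=cv2.connectedComponentsWithStats((yel&m).astype(np.uint8))
    for i in range(1,nn):
        if st[i,4]>4: print(' yel',st[i],ce[i])
    tiles.append(cv2.resize(im[c:d,a:b,::-1],None,fx=6,fy=6,interpolation=cv2.INTER_CUBIC))
print('hub',tri(cen['scene'],cen['top']))
H=max(t.shape[0] for t in tiles)
cv2.imwrite('pics/z.png',np.hstack([np.pad(t,((0,H-t.shape[0]),(0,0),(0,0))) for t in tiles]))
E
```

```text
scene 483 ((301.3151550292969, 224.0865478515625), (33.514949798583984, 40.44290542602539), 97.98928833007812)
 yel [288 197   6   6  28] [290.60714286 199.96428571]
top 401 ((214.0946044921875, 160.69325256347656), (33.03361892700195, 34.84260177612305), 71.91320037841797)
 yel [221 167   6   6  23] [223.60869565 169.47826087]
hub (array([627.24018616, 105.26224429, 126.80637726]), array([ 0.02457385, -0.00010916,  0.02910905, -0.00011959]))
```

View pics/z.png

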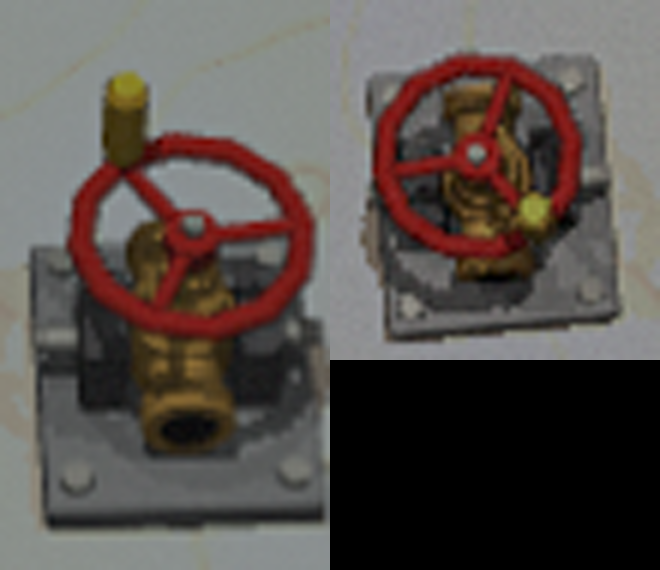

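The crop shows the handle's top cap at about (291,200) in the scene view and (224,170) in the top view, with the spoke running from the hub to it. The stem tip is at (302,222.5) in the scene view and (214.7,160.3) in the top view.

Run:
```python
from h import *
h,r=tri((291.1,200.2),(224.0,169.9));print('handle top',h,r)
h2,r=tri((290.6,200),(223.6,169.5));print('handle top blob',h2,r)
t,r=tri((302,222.5),(214.7,160.3));print('stem tip',t,r)
for hub in([627.2,105.3,126.8],t):
  d=h-hub;print(np.hypot(*d[:2]),np.degrees(np.arctan2(d[1],d[0])))
# rim fit: hull of red vs hull of projected torus
a=np.linspace(0,2*np.pi,72,endpoint=False);b=np.linspace(0,2*np.pi,12,endpoint=False)
A,B=np.meshgrid(a,b);T=np.c_[((50+6*np.cos(B))*np.cos(A)).ravel(),((50+6*np.cos(B))*np.sin(A)).ravel(),6*np.sin(B).ravel()]
win={'scene':(270,325,185,280),'top':(190,245,135,195)};hs={}
for n,(x0,x1,y0,y1) in win.items():
    red,_=masks(cv2.imread(f'pics/{n}0.png')[:,:,::-1].copy());m=np.zeros_like(red);m[y0:y1,x0:x1]=1
    hs[n]=cv2.convexHull(np.argwhere(red&m)[:,::-1].astype(np.float32))[:,0]
def f(X):
    o=[]
    for n in win:
        H=cv2.convexHull(proj(n,T+X).astype(np.float32))
        o+=[cv2.pointPolygonTest(H,tuple(map(float,p)),True)-.5 for p in hs[n]]
    return o
r=least_squares(f,[627,105,127],loss='soft_l1',diff_step=1e-3);print(r.x,np.std(r.fun))
d=h-r.x;print(np.hypot(*d[:2]),np.degrees(np.arctan2(d[1],d[0])))
```

```text
handle top [587.95384244  73.76502014 177.6947064 ] [-0.52105343 -0.00157247 -0.60068781  0.00835377]
handle top blob [588.84125137  73.41973998 179.65481142] [-0.11091132 -0.00034192 -0.12789818  0.00178901]
stem tip [627.0777977  105.00704286 133.80197171] [-0.5628184   0.00256611 -0.6661923   0.00267261]
50.34596148963571 -141.2175086258753
50.06743312257394 -141.39125364418047
[626.91205279 105.09789621 128.2336388 ] 0.27887059065659303
49.99491251272815 -141.19136260474133
```

Everything fits: hub at (627,105), rim about 130 mm high, handle at radius 50.0 mm and −141°, so about (588,74). Now I'll travel above the handle.

```bash
python3 -m crank '2 3.4 0 0 0 0 6;4 6.8 0 0 0 0 6;6 10.2 0 0 0 0 6;8 13.6 0 0 0 0 6;10 17 0 0 0 0 5;12 20.4 0 0 0 0 5;14 23.8 0 0 0 0 5;16 27.2 0 0 0 0 5' 30
python3 -m crank '2 3.4 0 0 0 0 5;4 6.8 0 0 0 0 5;6 10.2 0 0 0 0 5;8 13.6 0 0 0 0 5;10 17 0 0 0 0 5;12 20.4 0 0 0 0 5;14 23.8 0 0 0 0 5;16 27.2 0 0 0 0 5'
python3 -m crank '2 3.4 0 0 0 0 5;4 6.8 0 0 0 0 5;6 10 0 0 0 0 5;7.45 12.4 0 0 0 0 5;7.45 12.4 0 0 0 0 5;7.45 12.4 0 0 0 0 5;7.45 12.4 0 0 0 0 5;7.45 12.4 0 0 0 0 5'
python3 -c "from station import sense; s=sense();print(s['joints'],s['tool_rot'])"
```

```text
clock: 0.77
tcp_pos: [353.9, -320.3, 241.2]
tool_rot: [[0.951, 0.309, -0.0], [0.309, -0.951, 0.0], [-0.0, -0.0, -1.0]]
force: [1.3, -0.9, -0.2]
gripper_width: 51.1
grasp_force: 0.0
clock: 1.43
tcp_pos: [513.9, -48.2, 241.3]
tool_rot: [[0.951, 0.31, -0.0], [0.31, -0.951, -0.0], [-0.0, -0.0, -1.0]]
force: [0.9, -1.0, -0.2]
gripper_width: 49.9
grasp_force: 0.0
clock: 2.1
tcp_pos: [587.4, 72.7, 241.2]
tool_rot: [[0.951, 0.309, -0.001], [0.309, -0.951, -0.0], [-0.001, 0.0, -1.0]]
force: [0.5, -1.3, 0.2]
gripper_width: 50.0
grasp_force: 0.0
[-9.81666602e-03  1.42967319e-01  1.61542302e+00 -3.79318933e-04
  1.38403860e+00  1.24726009e+00] [[ 9.51170131e-01  3.08665962e-01 -8.39889232e-04]
 [ 3.08665760e-01 -9.51170498e-01 -3.64495884e-04]
 [-9.11385331e-04  8.74525501e-05 -9.99999581e-01]]
```

```bash
python3 -m crank '0.05 0.1 -2 0 0 0 5;0.05 0.1 -4 0 0 0 5;0.05 0.1 -5.5 0 0 0 5;0.05 0.1 -6.5 0 0 0 5;0.05 0.1 -7.3 0 0 0 5;0.05 0.1 -7.3 0 0 0 5;0.05 0.1 -7.3 0 0 0 5;0.05 0.1 -7.3 0 0 0 5'
python3 -m crank '0 0 0 0 0 0 4;0 0 0 0 0 0 3;0 0 0 0 0 0 2.4;0 0 0 0 0 0 2;0 0 0 0 0 0 1.6;0 0 0 0 0 0 1.4;0 0 0 0 0 0 1.4;0 0 0 0 0 0 1.4' 30
python3 - <<'E'
from h import *
im=optics.grab_frame('scene');cv2.imwrite('pics/s1.png',cv2.resize(im[120:290,220:380,::-1],None,fx=3.5,fy=3.5))
E
```

```text
clock: 2.77
tcp_pos: [589.2, 74.5, 169.8]
tool_rot: [[0.951, 0.309, 0.002], [0.309, -0.951, -0.0], [0.002, 0.001, -1.0]]
force: [-1.1, -0.4, 0.2]
gripper_width: 49.8
grasp_force: 0.0
clock: 3.43
tcp_pos: [588.5, 74.7, 168.6]
tool_rot: [[0.951, 0.31, 0.0], [0.31, -0.951, -0.0], [0.0, 0.0, -1.0]]
force: [-0.0, -0.5, 1.1]
gripper_width: 19.1
grasp_force: 30.0
```

View pics/s1.png

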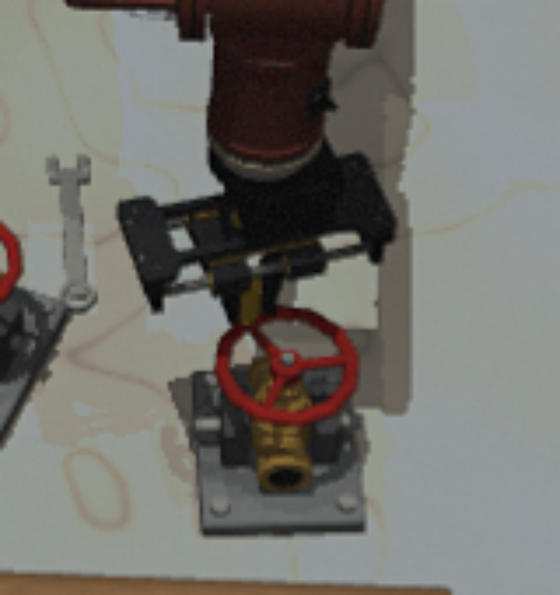

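Handle held: 19.1 mm opening at 30 N. Next I'll compute the arc offsets. The stem has to travel at least 90° before the seat, so the first 80° is safe.

```bash
cat >> h.py <<'E'
HUB=np.array([627.,105.])
def P(a,R=50.): a=np.radians(a);return HUB+R*np.array([np.cos(a),np.sin(a)])
def table(start,angs,R=50.,p0=None):
    p0=P(start,R) if p0 is None else np.array(p0)
    for i in range(0,len(angs),8):
        print('; '.join('%.2f %.2f'%tuple((P(a,R)-p0)/10) for a in angs[i:i+8])); p0=P(angs[i:i+8][-1],R)
def st():
    s=sense();d=s['tcp_pos'][:2]-HUB;a=np.arctan2(d[1],d[0]);r=np.array([np.cos(a),np.sin(a)]);t=np.array([-r[1],r[0]]);f=s['force'][:2]
    print('t%.2f ang %.2f R %.2f  Fccw %.1f Frad %.1f Fz %.1f'%(s['clock'],np.degrees(a),np.hypot(*d),f@t,f@r,s['force'][2]));return s
E
python3 - <<'E'
from h import *
st()
table(0,[-142-2*(i+1) for i in range(40)],p0=(588.5,74.7))
E
```

```text
t3.48 ang -141.77 R 48.98  Fccw -0.4 Frad 0.2 Fz 1.3
-0.20 0.09; -0.30 0.23; -0.39 0.38; -0.48 0.53; -0.56 0.68; -0.64 0.84; -0.72 1.00; -0.79 1.16
-0.06 0.16; -0.12 0.33; -0.17 0.49; -0.22 0.66; -0.25 0.83; -0.29 1.00; -0.32 1.18; -0.34 1.35
-0.02 0.17; -0.02 0.35; -0.03 0.52; -0.02 0.70; -0.02 0.87; 0.00 1.05; 0.02 1.22; 0.05 1.39
0.03 0.17; 0.07 0.34; 0.12 0.51; 0.17 0.68; 0.23 0.84; 0.29 1.00; 0.36 1.17; 0.43 1.32
0.08 0.16; 0.16 0.31; 0.25 0.46; 0.35 0.60; 0.45 0.75; 0.55 0.89; 0.66 1.02; 0.78 1.15
```

```bash
S='from h import *; st()'
python3 -m crank '-0.20 0.09 0 0 0 0 1.4; -0.30 0.23 0 0 0 0 1.4; -0.39 0.38 0 0 0 0 1.4; -0.48 0.53 0 0 0 0 1.4; -0.56 0.68 0 0 0 0 1.4; -0.64 0.84 0 0 0 0 1.4; -0.72 1.00 0 0 0 0 1.4; -0.79 1.16 0 0 0 0 1.4' >/dev/null; python3 -c "$S"
python3 -m crank '-0.06 0.16 0 0 0 0 1.4; -0.12 0.33 0 0 0 0 1.4; -0.17 0.49 0 0 0 0 1.4; -0.22 0.66 0 0 0 0 1.4; -0.25 0.83 0 0 0 0 1.4; -0.29 1.00 0 0 0 0 1.4; -0.32 1.18 0 0 0 0 1.4; -0.34 1.35 0 0 0 0 1.4' >/dev/null; python3 -c "$S"
python3 -m crank '-0.02 0.17 0 0 0 0 1.4; -0.02 0.35 0 0 0 0 1.4; -0.03 0.52 0 0 0 0 1.4; -0.02 0.70 0 0 0 0 1.4; -0.02 0.87 0 0 0 0 1.4; 0 1.05 0 0 0 0 1.4; 0.02 1.22 0 0 0 0 1.4; 0.05 1.39 0 0 0 0 1.4' >/dev/null; python3 -c "$S"
python3 -m crank '0.03 0.17 0 0 0 0 1.4; 0.07 0.34 0 0 0 0 1.4; 0.12 0.51 0 0 0 0 1.4; 0.17 0.68 0 0 0 0 1.4; 0.23 0.84 0 0 0 0 1.4; 0.29 1.00 0 0 0 0 1.4; 0.36 1.17 0 0 0 0 1.4; 0.43 1.32 0 0 0 0 1.4' >/dev/null; python3 -c "$S"
python3 -m crank '0.08 0.16 0 0 0 0 1.4; 0.16 0.31 0 0 0 0 1.4; 0.25 0.46 0 0 0 0 1.4; 0.35 0.60 0 0 0 0 1.4; 0.45 0.75 0 0 0 0 1.4; 0.55 0.89 0 0 0 0 1.4; 0.66 1.02 0 0 0 0 1.4; 0.78 1.15 0 0 0 0 1.4' >/dev/null; python3 -c "$S
table(-222,[-222-1.5*(i+1) for i in range(24)])"
```

```text
t4.15 ang -158.17 R 49.50  Fccw 0.8 Frad -5.3 Fz -2.7
t4.82 ang -170.98 R 49.56  Fccw 8.5 Frad -4.2 Fz -2.8
t5.48 ang 173.31 R 49.74  Fccw 8.6 Frad -2.0 Fz 1.2
t6.15 ang 157.40 R 50.01  Fccw 8.5 Frad 0.4 Fz 3.2
t6.82 ang 141.42 R 50.22  Fccw 8.9 Frad 1.8 Fz 6.7
0.09 0.10; 0.18 0.19; 0.27 0.28; 0.37 0.37; 0.47 0.46; 0.57 0.54; 0.67 0.62; 0.78 0.70
0.11 0.08; 0.22 0.15; 0.33 0.22; 0.44 0.29; 0.55 0.35; 0.67 0.41; 0.79 0.47; 0.91 0.52
0.12 0.05; 0.24 0.10; 0.36 0.15; 0.49 0.19; 0.61 0.23; 0.74 0.26; 0.87 0.29; 0.99 0.32
```

Slack ran out near −165°. Drag is steady at about 8.6 N and the arm gives about 3 N per degree. The seat can't come before about −248°, so I'll do two more coarse calls and then go in 3° steps with a force guard.

```bash
S='from h import *; st()'
cat >> h.py <<'E'
def guard(lim):
    s=st();d=s['tcp_pos'][:2]-HUB;r=d/np.hypot(*d);return int(s['force'][:2]@np.array([-r[1],r[0]])>lim)
def fine(start,steps,p0=None):
    p=P(start) if p0 is None else np.array(p0,float)
    for a in steps:
        d=np.round((P(a)-p)/10,2);print('->%.1f: %.2f %.2f'%(a,*d));p=p+10*d
E
python3 -m crank '0.09 0.10 0 0 0 0 1.4; 0.18 0.19 0 0 0 0 1.4; 0.27 0.28 0 0 0 0 1.4; 0.37 0.37 0 0 0 0 1.4; 0.47 0.46 0 0 0 0 1.4; 0.57 0.54 0 0 0 0 1.4; 0.67 0.62 0 0 0 0 1.4; 0.78 0.70 0 0 0 0 1.4' >/dev/null; python3 -c "$S"
python3 -m crank '0.11 0.08 0 0 0 0 1.4; 0.22 0.15 0 0 0 0 1.4; 0.33 0.22 0 0 0 0 1.4; 0.44 0.29 0 0 0 0 1.4; 0.55 0.35 0 0 0 0 1.4; 0.67 0.41 0 0 0 0 1.4; 0.79 0.47 0 0 0 0 1.4; 0.91 0.52 0 0 0 0 1.4' >/dev/null; python3 -c "$S
fine(-246,[-246-3*(i+1) for i in range(48)])"
```

```text
t7.48 ang 129.38 R 50.46  Fccw 9.4 Frad 2.4 Fz 6.3
t8.15 ang 117.32 R 50.63  Fccw 9.1 Frad 3.2 Fz 6.6
->-249.0: 0.24 0.10
->-252.0: 0.25 0.09
->-255.0: 0.25 0.07
->-258.0: 0.25 0.06
->-261.0: 0.26 0.05
->-264.0: 0.26 0.03
->-267.0: 0.26 0.03
->-270.0: 0.26 0.00
->-273.0: 0.27 -0.00
->-276.0: 0.26 -0.03
->-279.0: 0.26 -0.03
->-282.0: 0.25 -0.05
->-285.0: 0.26 -0.06
->-288.0: 0.25 -0.07
->-291.0: 0.25 -0.09
->-294.0: 0.24 -0.10
->-297.0: 0.23 -0.11
->-300.0: 0.23 -0.13
->-303.0: 0.23 -0.13
->-306.0: 0.21 -0.15
->-309.0: 0.21 -0.16
->-312.0: 0.20 -0.17
->-315.0: 0.19 -0.18
->-318.0: 0.18 -0.19
->-321.0: 0.17 -0.20
->-324.0: 0.16 -0.21
->-327.0: 0.15 -0.21
->-330.0: 0.13 -0.23
->-333.0: 0.13 -0.23
->-336.0: 0.11 -0.23
->-339.0: 0.10 -0.25
->-342.0: 0.09 -0.24
->-345.0: 0.07 -0.25
->-348.0: 0.06 -0.26
->-351.0: 0.05 -0.26
->-354.0: 0.04 -0.26
->-357.0: 0.02 -0.26
->-360.0: 0.00 -0.26
->-363.0: -0.00 -0.26
->-366.0: -0.02 -0.26
->-369.0: -0.04 -0.26
->-372.0: -0.05 -0.26
->-375.0: -0.06 -0.25
->-378.0: -0.07 -0.25
->-381.0: -0.09 -0.25
->-384.0: -0.10 -0.24
->-387.0: -0.11 -0.24
->-390.0: -0.13 -0.23
```

```bash
cat > g.sh <<'E'
cat >/dev/null; python3 -c "from h import *; exit(guard(12))"
E
set -o pipefail
python3 -m crank '.08 .03 0 0 0 0 1.4;.16 .07 0 0 0 0 1.4;.24 .10 0 0 0 0 1.4;.24 .10 0 0 0 0 1.4;.24 .10 0 0 0 0 1.4;.24 .10 0 0 0 0 1.4;.24 .10 0 0 0 0 1.4;.24 .10 0 0 0 0 1.4' | sh g.sh &&
python3 -m crank '.08 .03 0 0 0 0 1.4;.16 .06 0 0 0 0 1.4;.25 .09 0 0 0 0 1.4;.25 .09 0 0 0 0 1.4;.25 .09 0 0 0 0 1.4;.25 .09 0 0 0 0 1.4;.25 .09 0 0 0 0 1.4;.25 .09 0 0 0 0 1.4' | sh g.sh &&
python3 -m crank '.08 .02 0 0 0 0 1.4;.16 .05 0 0 0 0 1.4;.25 .07 0 0 0 0 1.4;.25 .07 0 0 0 0 1.4;.25 .07 0 0 0 0 1.4;.25 .07 0 0 0 0 1.4;.25 .07 0 0 0 0 1.4;.25 .07 0 0 0 0 1.4' | sh g.sh &&
python3 -m crank '.08 .02 0 0 0 0 1.4;.16 .04 0 0 0 0 1.4;.25 .06 0 0 0 0 1.4;.25 .06 0 0 0 0 1.4;.25 .06 0 0 0 0 1.4;.25 .06 0 0 0 0 1.4;.25 .06 0 0 0 0 1.4;.25 .06 0 0 0 0 1.4' | sh g.sh &&
python3 -m crank '.08 .02 0 0 0 0 1.4;.17 .03 0 0 0 0 1.4;.26 .05 0 0 0 0 1.4;.26 .05 0 0 0 0 1.4;.26 .05 0 0 0 0 1.4;.26 .05 0 0 0 0 1.4;.26 .05 0 0 0 0 1.4;.26 .05 0 0 0 0 1.4' | sh g.sh &&
python3 -m crank '.08 .01 0 0 0 0 1.4;.17 .02 0 0 0 0 1.4;.26 .03 0 0 0 0 1.4;.26 .03 0 0 0 0 1.4;.26 .03 0 0 0 0 1.4;.26 .03 0 0 0 0 1.4;.26 .03 0 0 0 0 1.4;.26 .03 0 0 0 0 1.4' | sh g.sh &&
python3 -m crank '.08 .01 0 0 0 0 1.4;.17 .02 0 0 0 0 1.4;.26 .03 0 0 0 0 1.4;.26 .03 0 0 0 0 1.4;.26 .03 0 0 0 0 1.4;.26 .03 0 0 0 0 1.4;.26 .03 0 0 0 0 1.4;.26 .03 0 0 0 0 1.4' | sh g.sh &&
python3 -m crank '.08 0 0 0 0 0 1.4;.17 0 0 0 0 0 1.4;.26 0 0 0 0 0 1.4;.26 0 0 0 0 0 1.4;.26 0 0 0 0 0 1.4;.26 0 0 0 0 0 1.4;.26 0 0 0 0 0 1.4;.26 0 0 0 0 0 1.4' | sh g.sh
```

```text
t8.82 ang 114.25 R 50.72  Fccw 8.7 Frad 2.8 Fz 6.3
t9.48 ang 111.22 R 50.75  Fccw 8.0 Frad 4.1 Fz 6.1
t10.15 ang 108.26 R 50.77  Fccw 9.3 Frad 2.7 Fz 6.8
t10.82 ang 105.34 R 50.83  Fccw 9.3 Frad 2.7 Fz 6.2
t11.48 ang 102.32 R 50.82  Fccw 8.5 Frad 2.4 Fz 5.6
t12.15 ang 99.36 R 50.88  Fccw 8.6 Frad 3.2 Fz 6.4
t12.82 ang 96.33 R 50.87  Fccw 9.5 Frad 2.6 Fz 5.9
t13.48 ang 93.41 R 50.96  Fccw 8.8 Frad 3.0 Fz 6.1
```

```bash
set -o pipefail
python3 -m crank '.09 0 0 0 0 0 1.4;.18 0 0 0 0 0 1.4;.27 0 0 0 0 0 1.4;.27 0 0 0 0 0 1.4;.27 0 0 0 0 0 1.4;.27 0 0 0 0 0 1.4;.27 0 0 0 0 0 1.4;.27 0 0 0 0 0 1.4' | sh g.sh &&
python3 -m crank '.08 -.01 0 0 0 0 1.4;.17 -.02 0 0 0 0 1.4;.26 -.03 0 0 0 0 1.4;.26 -.03 0 0 0 0 1.4;.26 -.03 0 0 0 0 1.4;.26 -.03 0 0 0 0 1.4;.26 -.03 0 0 0 0 1.4;.26 -.03 0 0 0 0 1.4' | sh g.sh &&
python3 -m crank '.08 -.01 0 0 0 0 1.4;.17 -.02 0 0 0 0 1.4;.26 -.03 0 0 0 0 1.4;.26 -.03 0 0 0 0 1.4;.26 -.03 0 0 0 0 1.4;.26 -.03 0 0 0 0 1.4;.26 -.03 0 0 0 0 1.4;.26 -.03 0 0 0 0 1.4' | sh g.sh &&
python3 -m crank '.08 -.02 0 0 0 0 1.4;.16 -.03 0 0 0 0 1.4;.25 -.05 0 0 0 0 1.4;.25 -.05 0 0 0 0 1.4;.25 -.05 0 0 0 0 1.4;.25 -.05 0 0 0 0 1.4;.25 -.05 0 0 0 0 1.4;.25 -.05 0 0 0 0 1.4' | sh g.sh &&
python3 -m crank '.08 -.02 0 0 0 0 1.4;.17 -.04 0 0 0 0 1.4;.26 -.06 0 0 0 0 1.4;.26 -.06 0 0 0 0 1.4;.26 -.06 0 0 0 0 1.4;.26 -.06 0 0 0 0 1.4;.26 -.06 0 0 0 0 1.4;.26 -.06 0 0 0 0 1.4' | sh g.sh &&
python3 -m crank '.08 -.02 0 0 0 0 1.4;.16 -.05 0 0 0 0 1.4;.25 -.07 0 0 0 0 1.4;.25 -.07 0 0 0 0 1.4;.25 -.07 0 0 0 0 1.4;.25 -.07 0 0 0 0 1.4;.25 -.07 0 0 0 0 1.4;.25 -.07 0 0 0 0 1.4' | sh g.sh &&
python3 -m crank '.08 -.03 0 0 0 0 1.4;.16 -.06 0 0 0 0 1.4;.25 -.09 0 0 0 0 1.4;.25 -.09 0 0 0 0 1.4;.25 -.09 0 0 0 0 1.4;.25 -.09 0 0 0 0 1.4;.25 -.09 0 0 0 0 1.4;.25 -.09 0 0 0 0 1.4' | sh g.sh &&
python3 -m crank '.08 -.03 0 0 0 0 1.4;.16 -.07 0 0 0 0 1.4;.24 -.10 0 0 0 0 1.4;.24 -.10 0 0 0 0 1.4;.24 -.10 0 0 0 0 1.4;.24 -.10 0 0 0 0 1.4;.24 -.10 0 0 0 0 1.4;.24 -.10 0 0 0 0 1.4' | sh g.sh &&
python3 -m crank '.08 -.04 0 0 0 0 1.4;.16 -.07 0 0 0 0 1.4;.23 -.11 0 0 0 0 1.4;.23 -.11 0 0 0 0 1.4;.23 -.11 0 0 0 0 1.4;.23 -.11 0 0 0 0 1.4;.23 -.11 0 0 0 0 1.4;.23 -.11 0 0 0 0 1.4' | sh g.sh &&
python3 -m crank '.08 -.04 0 0 0 0 1.4;.16 -.09 0 0 0 0 1.4;.23 -.13 0 0 0 0 1.4;.23 -.13 0 0 0 0 1.4;.23 -.13 0 0 0 0 1.4;.23 -.13 0 0 0 0 1.4;.23 -.13 0 0 0 0 1.4;.23 -.13 0 0 0 0 1.4' | sh g.sh &&
python3 -m crank '.08 -.04 0 0 0 0 1.4;.16 -.09 0 0 0 0 1.4;.23 -.13 0 0 0 0 1.4;.23 -.13 0 0 0 0 1.4;.23 -.13 0 0 0 0 1.4;.23 -.13 0 0 0 0 1.4;.23 -.13 0 0 0 0 1.4;.23 -.13 0 0 0 0 1.4' | sh g.sh &&
python3 -m crank '.07 -.05 0 0 0 0 1.4;.14 -.10 0 0 0 0 1.4;.21 -.15 0 0 0 0 1.4;.21 -.15 0 0 0 0 1.4;.21 -.15 0 0 0 0 1.4;.21 -.15 0 0 0 0 1.4;.21 -.15 0 0 0 0 1.4;.21 -.15 0 0 0 0 1.4' | sh g.sh
```

```text
t14.15 ang 90.30 R 50.96  Fccw 8.9 Frad 3.8 Fz 6.5
t14.82 ang 87.38 R 50.95  Fccw 8.6 Frad 3.8 Fz 6.3
t15.48 ang 84.38 R 50.98  Fccw 8.6 Frad 3.5 Fz 5.4
t16.15 ang 81.52 R 51.01  Fccw 8.4 Frad 3.7 Fz 5.1
t16.82 ang 78.45 R 51.04  Fccw 8.7 Frad 3.7 Fz 5.0
t17.48 ang 75.51 R 51.02  Fccw 8.0 Frad 3.4 Fz 5.2
t18.15 ang 72.50 R 51.03  Fccw 8.3 Frad 4.9 Fz 4.8
t18.82 ang 69.55 R 51.02  Fccw 9.2 Frad 3.5 Fz 4.5
t19.48 ang 66.69 R 51.03  Fccw 8.5 Frad 4.0 Fz 4.4
t20.15 ang 63.67 R 50.99  Fccw 8.7 Frad 4.1 Fz 4.2
t20.82 ang 60.65 R 51.00  Fccw 8.7 Frad 3.4 Fz 3.4
t21.48 ang 57.74 R 50.98  Fccw 9.0 Frad 4.3 Fz 3.5
```

```bash
set -o pipefail
python3 -m crank '.07 -.05 0 0 0 0 1.4;.14 -.11 0 0 0 0 1.4;.21 -.16 0 0 0 0 1.4;.21 -.16 0 0 0 0 1.4;.21 -.16 0 0 0 0 1.4;.21 -.16 0 0 0 0 1.4;.21 -.16 0 0 0 0 1.4;.21 -.16 0 0 0 0 1.4' | sh g.sh &&
python3 -m crank '.07 -.06 0 0 0 0 1.4;.13 -.11 0 0 0 0 1.4;.20 -.17 0 0 0 0 1.4;.20 -.17 0 0 0 0 1.4;.20 -.17 0 0 0 0 1.4;.20 -.17 0 0 0 0 1.4;.20 -.17 0 0 0 0 1.4;.20 -.17 0 0 0 0 1.4' | sh g.sh &&
python3 -m crank '.06 -.06 0 0 0 0 1.4;.13 -.12 0 0 0 0 1.4;.19 -.18 0 0 0 0 1.4;.19 -.18 0 0 0 0 1.4;.19 -.18 0 0 0 0 1.4;.19 -.18 0 0 0 0 1.4;.19 -.18 0 0 0 0 1.4;.19 -.18 0 0 0 0 1.4' | sh g.sh &&
python3 -m crank '.06 -.06 0 0 0 0 1.4;.12 -.13 0 0 0 0 1.4;.18 -.19 0 0 0 0 1.4;.18 -.19 0 0 0 0 1.4;.18 -.19 0 0 0 0 1.4;.18 -.19 0 0 0 0 1.4;.18 -.19 0 0 0 0 1.4;.18 -.19 0 0 0 0 1.4' | sh g.sh &&
python3 -m crank '.06 -.07 0 0 0 0 1.4;.11 -.13 0 0 0 0 1.4;.17 -.20 0 0 0 0 1.4;.17 -.20 0 0 0 0 1.4;.17 -.20 0 0 0 0 1.4;.17 -.20 0 0 0 0 1.4;.17 -.20 0 0 0 0 1.4;.17 -.20 0 0 0 0 1.4' | sh g.sh &&
python3 -m crank '.05 -.07 0 0 0 0 1.4;.11 -.14 0 0 0 0 1.4;.16 -.21 0 0 0 0 1.4;.16 -.21 0 0 0 0 1.4;.16 -.21 0 0 0 0 1.4;.16 -.21 0 0 0 0 1.4;.16 -.21 0 0 0 0 1.4;.16 -.21 0 0 0 0 1.4' | sh g.sh &&
python3 -m crank '.05 -.07 0 0 0 0 1.4;.10 -.14 0 0 0 0 1.4;.15 -.21 0 0 0 0 1.4;.15 -.21 0 0 0 0 1.4;.15 -.21 0 0 0 0 1.4;.15 -.21 0 0 0 0 1.4;.15 -.21 0 0 0 0 1.4;.15 -.21 0 0 0 0 1.4' | sh g.sh &&
python3 -m crank '.04 -.08 0 0 0 0 1.4;.09 -.15 0 0 0 0 1.4;.13 -.23 0 0 0 0 1.4;.13 -.23 0 0 0 0 1.4;.13 -.23 0 0 0 0 1.4;.13 -.23 0 0 0 0 1.4;.13 -.23 0 0 0 0 1.4;.13 -.23 0 0 0 0 1.4' | sh g.sh &&
python3 -m crank '.04 -.08 0 0 0 0 1.4;.09 -.15 0 0 0 0 1.4;.13 -.23 0 0 0 0 1.4;.13 -.23 0 0 0 0 1.4;.13 -.23 0 0 0 0 1.4;.13 -.23 0 0 0 0 1.4;.13 -.23 0 0 0 0 1.4;.13 -.23 0 0 0 0 1.4' | sh g.sh &&
python3 -m crank '.04 -.08 0 0 0 0 1.4;.07 -.15 0 0 0 0 1.4;.11 -.23 0 0 0 0 1.4;.11 -.23 0 0 0 0 1.4;.11 -.23 0 0 0 0 1.4;.11 -.23 0 0 0 0 1.4;.11 -.23 0 0 0 0 1.4;.11 -.23 0 0 0 0 1.4' | sh g.sh &&
python3 -m crank '.03 -.08 0 0 0 0 1.4;.07 -.17 0 0 0 0 1.4;.10 -.25 0 0 0 0 1.4;.10 -.25 0 0 0 0 1.4;.10 -.25 0 0 0 0 1.4;.10 -.25 0 0 0 0 1.4;.10 -.25 0 0 0 0 1.4;.10 -.25 0 0 0 0 1.4' | sh g.sh &&
python3 -m crank '.03 -.08 0 0 0 0 1.4;.06 -.16 0 0 0 0 1.4;.09 -.24 0 0 0 0 1.4;.09 -.24 0 0 0 0 1.4;.09 -.24 0 0 0 0 1.4;.09 -.24 0 0 0 0 1.4;.09 -.24 0 0 0 0 1.4;.09 -.24 0 0 0 0 1.4' | sh g.sh
```

```text
t22.15 ang 54.74 R 50.99  Fccw 8.6 Frad 4.1 Fz 4.7
t22.82 ang 51.71 R 50.92  Fccw 8.3 Frad 3.8 Fz 3.6
t23.48 ang 48.74 R 50.90  Fccw 9.3 Frad 4.3 Fz 3.6
t24.15 ang 45.77 R 50.88  Fccw 8.7 Frad 4.0 Fz 3.0
t24.82 ang 42.75 R 50.85  Fccw 9.6 Frad 4.3 Fz 2.7
t25.48 ang 39.68 R 50.80  Fccw 8.8 Frad 4.7 Fz 2.1
t26.15 ang 36.73 R 50.75  Fccw 8.4 Frad 4.8 Fz 2.3
t26.82 ang 33.71 R 50.72  Fccw 8.5 Frad 5.2 Fz 2.0
t27.48 ang 30.65 R 50.64  Fccw 8.4 Frad 4.7 Fz 1.3
t28.15 ang 27.69 R 50.63  Fccw 9.0 Frad 5.1 Fz 0.4
t28.82 ang 24.58 R 50.56  Fccw 8.7 Frad 4.3 Fz 0.4
t29.48 ang 21.60 R 50.52  Fccw 8.4 Frad 4.1 Fz 0.9
```

```bash
set -o pipefail
python3 -m crank '.02 -.08 0 0 0 0 1.4;.05 -.17 0 0 0 0 1.4;.07 -.25 0 0 0 0 1.4;.07 -.25 0 0 0 0 1.4;.07 -.25 0 0 0 0 1.4;.07 -.25 0 0 0 0 1.4;.07 -.25 0 0 0 0 1.4;.07 -.25 0 0 0 0 1.4' | sh g.sh &&
python3 -m crank '.02 -.09 0 0 0 0 1.4;.04 -.17 0 0 0 0 1.4;.06 -.26 0 0 0 0 1.4;.06 -.26 0 0 0 0 1.4;.06 -.26 0 0 0 0 1.4;.06 -.26 0 0 0 0 1.4;.06 -.26 0 0 0 0 1.4;.06 -.26 0 0 0 0 1.4' | sh g.sh &&
python3 -m crank '.02 -.09 0 0 0 0 1.4;.03 -.17 0 0 0 0 1.4;.05 -.26 0 0 0 0 1.4;.05 -.26 0 0 0 0 1.4;.05 -.26 0 0 0 0 1.4;.05 -.26 0 0 0 0 1.4;.05 -.26 0 0 0 0 1.4;.05 -.26 0 0 0 0 1.4' | sh g.sh &&
python3 -m crank '.01 -.09 0 0 0 0 1.4;.03 -.17 0 0 0 0 1.4;.04 -.26 0 0 0 0 1.4;.04 -.26 0 0 0 0 1.4;.04 -.26 0 0 0 0 1.4;.04 -.26 0 0 0 0 1.4;.04 -.26 0 0 0 0 1.4;.04 -.26 0 0 0 0 1.4' | sh g.sh &&
python3 -m crank '.01 -.09 0 0 0 0 1.4;.01 -.17 0 0 0 0 1.4;.02 -.26 0 0 0 0 1.4;.02 -.26 0 0 0 0 1.4;.02 -.26 0 0 0 0 1.4;.02 -.26 0 0 0 0 1.4;.02 -.26 0 0 0 0 1.4;.02 -.26 0 0 0 0 1.4' | sh g.sh &&
python3 -m crank '0 -.09 0 0 0 0 1.4;0 -.17 0 0 0 0 1.4;0 -.26 0 0 0 0 1.4;0 -.26 0 0 0 0 1.4;0 -.26 0 0 0 0 1.4;0 -.26 0 0 0 0 1.4;0 -.26 0 0 0 0 1.4;0 -.26 0 0 0 0 1.4' | sh g.sh &&
python3 -m crank '0 -.09 0 0 0 0 1.4;0 -.17 0 0 0 0 1.4;0 -.26 0 0 0 0 1.4;0 -.26 0 0 0 0 1.4;0 -.26 0 0 0 0 1.4;0 -.26 0 0 0 0 1.4;0 -.26 0 0 0 0 1.4;0 -.26 0 0 0 0 1.4' | sh g.sh &&
python3 -m crank '-.01 -.09 0 0 0 0 1.4;-.01 -.17 0 0 0 0 1.4;-.02 -.26 0 0 0 0 1.4;-.02 -.26 0 0 0 0 1.4;-.02 -.26 0 0 0 0 1.4;-.02 -.26 0 0 0 0 1.4;-.02 -.26 0 0 0 0 1.4;-.02 -.26 0 0 0 0 1.4' | sh g.sh &&
python3 -m crank '-.01 -.09 0 0 0 0 1.4;-.03 -.17 0 0 0 0 1.4;-.04 -.26 0 0 0 0 1.4;-.04 -.26 0 0 0 0 1.4;-.04 -.26 0 0 0 0 1.4;-.04 -.26 0 0 0 0 1.4;-.04 -.26 0 0 0 0 1.4;-.04 -.26 0 0 0 0 1.4' | sh g.sh &&
python3 -m crank '-.02 -.09 0 0 0 0 1.4;-.03 -.17 0 0 0 0 1.4;-.05 -.26 0 0 0 0 1.4;-.05 -.26 0 0 0 0 1.4;-.05 -.26 0 0 0 0 1.4;-.05 -.26 0 0 0 0 1.4;-.05 -.26 0 0 0 0 1.4;-.05 -.26 0 0 0 0 1.4' | sh g.sh &&
python3 -m crank '-.02 -.08 0 0 0 0 1.4;-.04 -.17 0 0 0 0 1.4;-.06 -.25 0 0 0 0 1.4;-.06 -.25 0 0 0 0 1.4;-.06 -.25 0 0 0 0 1.4;-.06 -.25 0 0 0 0 1.4;-.06 -.25 0 0 0 0 1.4;-.06 -.25 0 0 0 0 1.4' | sh g.sh &&
python3 -m crank '-.02 -.08 0 0 0 0 1.4;-.05 -.17 0 0 0 0 1.4;-.07 -.25 0 0 0 0 1.4;-.07 -.25 0 0 0 0 1.4;-.07 -.25 0 0 0 0 1.4;-.07 -.25 0 0 0 0 1.4;-.07 -.25 0 0 0 0 1.4;-.07 -.25 0 0 0 0 1.4' | sh g.sh
```

```text
t30.15 ang 18.58 R 50.46  Fccw 10.2 Frad 4.3 Fz 0.7
t30.82 ang 15.47 R 50.40  Fccw 8.1 Frad 4.5 Fz 0.6
t31.48 ang 12.33 R 50.35  Fccw 8.6 Frad 4.0 Fz -0.4
t32.15 ang 9.27 R 50.33  Fccw 8.5 Frad 3.9 Fz -0.1
t32.82 ang 6.23 R 50.27  Fccw 9.1 Frad 3.8 Fz 0.3
t33.48 ang 3.72 R 50.18  Fccw 10.4 Frad 4.5 Fz -0.9
t34.15 ang 2.89 R 50.11  Fccw 15.4 Frad 3.5 Fz -0.3
```

Seated: the force rose to 15.4 N as the wheel stopped near 3.7°, well under the slip load. Now I'll work out the opening rows.

Run:
```python
from h import *
print('fast');table(-363,[-363+5.5*(i+1) for i in range(8)])
fine(-319,[-319+6*(i+1) for i in range(18)])
```

```text
fast
0.00 0.48; -0.04 0.96; -0.13 1.43; -0.27 1.89; -0.44 2.34; -0.66 2.76; -0.92 3.17; -1.22 3.54
->-313.0: -0.36 0.38
->-307.0: -0.40 0.33
->-301.0: -0.44 0.30
->-295.0: -0.46 0.24
->-289.0: -0.49 0.20
->-283.0: -0.50 0.14
->-277.0: -0.51 0.09
->-271.0: -0.53 0.04
->-265.0: -0.52 -0.02
->-259.0: -0.52 -0.07
->-253.0: -0.51 -0.13
->-247.0: -0.49 -0.18
->-241.0: -0.47 -0.23
->-235.0: -0.44 -0.27
->-229.0: -0.41 -0.33
->-223.0: -0.38 -0.36
->-217.0: -0.34 -0.40
->-211.0: -0.29 -0.44
```

```bash
set -o pipefail
cat > g2.sh <<'E'
cat >/dev/null; python3 -c "
from h import *
exit(1-guard(-4))"
E
python3 -m crank '0 .48 0 0 0 0 1.4;-.04 .96 0 0 0 0 1.4;-.13 1.43 0 0 0 0 1.4;-.27 1.89 0 0 0 0 1.4;-.44 2.34 0 0 0 0 1.4;-.66 2.76 0 0 0 0 1.4;-.92 3.17 0 0 0 0 1.4;-1.22 3.54 0 0 0 0 1.4' | sh g2.sh &&
python3 -m crank '-.07 .08 0 0 0 0 1.4;-.14 .15 0 0 0 0 1.4;-.22 .23 0 0 0 0 1.4;-.29 .30 0 0 0 0 1.4;-.36 .38 0 0 0 0 1.4;-.36 .38 0 0 0 0 1.4;-.36 .38 0 0 0 0 1.4;-.36 .38 0 0 0 0 1.4' | sh g2.sh &&
python3 -m crank '-.08 .07 0 0 0 0 1.4;-.16 .13 0 0 0 0 1.4;-.24 .20 0 0 0 0 1.4;-.32 .26 0 0 0 0 1.4;-.40 .33 0 0 0 0 1.4;-.40 .33 0 0 0 0 1.4;-.40 .33 0 0 0 0 1.4;-.40 .33 0 0 0 0 1.4' | sh g2.sh &&
python3 -m crank '-.09 .06 0 0 0 0 1.4;-.18 .12 0 0 0 0 1.4;-.26 .18 0 0 0 0 1.4;-.35 .24 0 0 0 0 1.4;-.44 .30 0 0 0 0 1.4;-.44 .30 0 0 0 0 1.4;-.44 .30 0 0 0 0 1.4;-.44 .30 0 0 0 0 1.4' | sh g2.sh &&
python3 -m crank '-.09 .05 0 0 0 0 1.4;-.18 .10 0 0 0 0 1.4;-.28 .14 0 0 0 0 1.4;-.37 .19 0 0 0 0 1.4;-.46 .24 0 0 0 0 1.4;-.46 .24 0 0 0 0 1.4;-.46 .24 0 0 0 0 1.4;-.46 .24 0 0 0 0 1.4' | sh g2.sh &&
python3 -m crank '-.10 .04 0 0 0 0 1.4;-.20 .08 0 0 0 0 1.4;-.29 .12 0 0 0 0 1.4;-.39 .16 0 0 0 0 1.4;-.49 .20 0 0 0 0 1.4;-.49 .20 0 0 0 0 1.4;-.49 .20 0 0 0 0 1.4;-.49 .20 0 0 0 0 1.4' | sh g2.sh &&
python3 -m crank '-.10 .03 0 0 0 0 1.4;-.20 .06 0 0 0 0 1.4;-.30 .08 0 0 0 0 1.4;-.40 .11 0 0 0 0 1.4;-.50 .14 0 0 0 0 1.4;-.50 .14 0 0 0 0 1.4;-.50 .14 0 0 0 0 1.4;-.50 .14 0 0 0 0 1.4' | sh g2.sh &&
python3 -m crank '-.10 .02 0 0 0 0 1.4;-.20 .04 0 0 0 0 1.4;-.31 .05 0 0 0 0 1.4;-.41 .07 0 0 0 0 1.4;-.51 .09 0 0 0 0 1.4;-.51 .09 0 0 0 0 1.4;-.51 .09 0 0 0 0 1.4;-.51 .09 0 0 0 0 1.4' | sh g2.sh &&
python3 -m crank '-.11 .01 0 0 0 0 1.4;-.21 .02 0 0 0 0 1.4;-.32 .02 0 0 0 0 1.4;-.42 .03 0 0 0 0 1.4;-.53 .04 0 0 0 0 1.4;-.53 .04 0 0 0 0 1.4;-.53 .04 0 0 0 0 1.4;-.53 .04 0 0 0 0 1.4' | sh g2.sh
```

```text
t34.82 ang 41.49 R 50.63  Fccw -1.4 Frad 5.3 Fz 0.2
t35.48 ang 47.75 R 50.68  Fccw -0.2 Frad 5.7 Fz 0.3
t36.15 ang 53.78 R 50.75  Fccw -0.0 Frad 5.4 Fz 1.1
t36.82 ang 59.91 R 50.73  Fccw 1.3 Frad 6.3 Fz 1.6
t37.48 ang 65.83 R 50.77  Fccw 1.0 Frad 4.5 Fz 0.8
t38.15 ang 71.92 R 50.77  Fccw -0.1 Frad 5.1 Fz 1.1
t38.82 ang 77.81 R 50.78  Fccw -0.7 Frad 5.9 Fz 2.4
t39.48 ang 83.74 R 50.74  Fccw 0.5 Frad 4.4 Fz 3.2
t40.15 ang 89.73 R 50.75  Fccw -0.4 Frad 5.2 Fz 2.6
```

```bash
set -o pipefail
python3 -m crank '-.10 0 0 0 0 0 1.4;-.21 -.01 0 0 0 0 1.4;-.31 -.01 0 0 0 0 1.4;-.42 -.02 0 0 0 0 1.4;-.52 -.02 0 0 0 0 1.4;-.52 -.02 0 0 0 0 1.4;-.52 -.02 0 0 0 0 1.4;-.52 -.02 0 0 0 0 1.4' | sh g2.sh &&
python3 -m crank '-.10 -.01 0 0 0 0 1.4;-.21 -.03 0 0 0 0 1.4;-.31 -.04 0 0 0 0 1.4;-.42 -.06 0 0 0 0 1.4;-.52 -.07 0 0 0 0 1.4;-.52 -.07 0 0 0 0 1.4;-.52 -.07 0 0 0 0 1.4;-.52 -.07 0 0 0 0 1.4' | sh g2.sh &&
python3 -m crank '-.10 -.03 0 0 0 0 1.4;-.20 -.05 0 0 0 0 1.4;-.31 -.08 0 0 0 0 1.4;-.41 -.10 0 0 0 0 1.4;-.51 -.13 0 0 0 0 1.4;-.51 -.13 0 0 0 0 1.4;-.51 -.13 0 0 0 0 1.4;-.51 -.13 0 0 0 0 1.4' | sh g2.sh &&
python3 -m crank '-.10 -.04 0 0 0 0 1.4;-.20 -.07 0 0 0 0 1.4;-.29 -.11 0 0 0 0 1.4;-.39 -.14 0 0 0 0 1.4;-.49 -.18 0 0 0 0 1.4;-.49 -.18 0 0 0 0 1.4;-.49 -.18 0 0 0 0 1.4;-.49 -.18 0 0 0 0 1.4' | sh g2.sh &&
python3 -m crank '-.09 -.05 0 0 0 0 1.4;-.19 -.09 0 0 0 0 1.4;-.28 -.14 0 0 0 0 1.4;-.38 -.18 0 0 0 0 1.4;-.47 -.23 0 0 0 0 1.4;-.47 -.23 0 0 0 0 1.4;-.47 -.23 0 0 0 0 1.4;-.47 -.23 0 0 0 0 1.4' | sh g2.sh &&
python3 -m crank '-.09 -.05 0 0 0 0 1.4;-.18 -.11 0 0 0 0 1.4;-.26 -.16 0 0 0 0 1.4;-.35 -.22 0 0 0 0 1.4;-.44 -.27 0 0 0 0 1.4;-.44 -.27 0 0 0 0 1.4;-.44 -.27 0 0 0 0 1.4;-.44 -.27 0 0 0 0 1.4' | sh g2.sh &&
python3 -m crank '-.08 -.07 0 0 0 0 1.4;-.16 -.13 0 0 0 0 1.4;-.25 -.20 0 0 0 0 1.4;-.33 -.26 0 0 0 0 1.4;-.41 -.33 0 0 0 0 1.4;-.41 -.33 0 0 0 0 1.4;-.41 -.33 0 0 0 0 1.4;-.41 -.33 0 0 0 0 1.4' | sh g2.sh &&
python3 -m crank '-.08 -.07 0 0 0 0 1.4;-.15 -.14 0 0 0 0 1.4;-.23 -.22 0 0 0 0 1.4;-.30 -.29 0 0 0 0 1.4;-.38 -.36 0 0 0 0 1.4;-.38 -.36 0 0 0 0 1.4;-.38 -.36 0 0 0 0 1.4;-.38 -.36 0 0 0 0 1.4' | sh g2.sh &&
python3 -m crank '-.07 -.08 0 0 0 0 1.4;-.14 -.16 0 0 0 0 1.4;-.20 -.24 0 0 0 0 1.4;-.27 -.32 0 0 0 0 1.4;-.34 -.40 0 0 0 0 1.4;-.34 -.40 0 0 0 0 1.4;-.34 -.40 0 0 0 0 1.4;-.34 -.40 0 0 0 0 1.4' | sh g2.sh
```

```text
t40.82 ang 95.71 R 50.67  Fccw 0.5 Frad 4.6 Fz 3.8
t41.48 ang 101.64 R 50.61  Fccw 1.3 Frad 4.5 Fz 3.3
t42.15 ang 107.68 R 50.54  Fccw -0.1 Frad 4.5 Fz 4.8
t42.82 ang 113.65 R 50.43  Fccw 0.6 Frad 5.7 Fz 4.3
t43.48 ang 119.65 R 50.38  Fccw 0.0 Frad 5.0 Fz 4.2
t44.15 ang 125.60 R 50.28  Fccw 0.6 Frad 5.6 Fz 5.1
t44.82 ang 129.42 R 50.18  Fccw -8.0 Frad 4.6 Fz 1.3
```

Slack ended at 129.4° measured, with −8 N load and the stem just about to move. The target is the same loaded angle one turn later. Here are the rows for it.

```bash
sed 's/-4/-16/' g2.sh > g3.sh
python3 - <<'E'
from h import *
table(-229,[-229+3*(i+1) for i in range(120)])
E
```

```text
-0.19 -0.18; -0.38 -0.36; -0.55 -0.56; -0.71 -0.76; -0.86 -0.98; -1.01 -1.20; -1.13 -1.43; -1.25 -1.66
-0.10 -0.24; -0.20 -0.49; -0.27 -0.73; -0.34 -0.99; -0.39 -1.24; -0.43 -1.50; -0.46 -1.76; -0.47 -2.03
0.00 -0.26; 0.02 -0.52; 0.05 -0.78; 0.09 -1.04; 0.15 -1.30; 0.22 -1.55; 0.30 -1.80; 0.40 -2.04
0.11 -0.24; 0.23 -0.47; 0.36 -0.70; 0.51 -0.91; 0.66 -1.12; 0.83 -1.33; 1.01 -1.52; 1.19 -1.70
0.20 -0.17; 0.40 -0.34; 0.61 -0.49; 0.83 -0.63; 1.06 -0.76; 1.30 -0.87; 1.54 -0.98; 1.78 -1.07
0.25 -0.08; 0.50 -0.14; 0.76 -0.20; 1.02 -0.24; 1.28 -0.26; 1.54 -0.27; 1.80 -0.27; 2.06 -0.25
0.26 0.03; 0.52 0.07; 0.77 0.13; 1.03 0.20; 1.27 0.28; 1.52 0.38; 1.76 0.49; 1.99 0.61
0.23 0.13; 0.44 0.28; 0.65 0.43; 0.86 0.60; 1.05 0.78; 1.23 0.96; 1.41 1.16; 1.57 1.36
0.15 0.21; 0.29 0.43; 0.42 0.66; 0.54 0.90; 0.64 1.14; 0.73 1.38; 0.81 1.63; 0.88 1.88
0.05 0.26; 0.09 0.52; 0.12 0.78; 0.13 1.04; 0.13 1.30; 0.11 1.56; 0.08 1.82; 0.04 2.08
-0.06 0.26; -0.13 0.51; -0.21 0.76; -0.31 1.00; -0.41 1.24; -0.54 1.47; -0.67 1.70; -0.81 1.91
-0.16 0.21; -0.32 0.41; -0.50 0.61; -0.69 0.79; -0.88 0.96; -1.09 1.13; -1.30 1.28; -1.52 1.42
-0.23 0.13; -0.46 0.25; -0.70 0.35; -0.95 0.44; -1.20 0.52; -1.45 0.59; -1.71 0.64; -1.97 0.68
-0.26 0.03; -0.52 0.04; -0.78 0.03; -1.05 0.02; -1.31 -0.01; -1.56 -0.05; -1.82 -0.11; -2.07 -0.18
-0.25 -0.08; -0.49 -0.18; -0.73 -0.29; -0.96 -0.41; -1.19 -0.54; -1.41 -0.69; -1.62 -0.84; -1.82 -1.01
```

```bash
set -o pipefail
python3 -m crank '-0.19 -0.18 0 0 0 0 1.4; -0.38 -0.36 0 0 0 0 1.4; -0.55 -0.56 0 0 0 0 1.4; -0.71 -0.76 0 0 0 0 1.4; -0.86 -0.98 0 0 0 0 1.4; -1.01 -1.20 0 0 0 0 1.4; -1.13 -1.43 0 0 0 0 1.4; -1.25 -1.66 0 0 0 0 1.4' | sh g3.sh &&
python3 -m crank '-0.10 -0.24 0 0 0 0 1.4; -0.20 -0.49 0 0 0 0 1.4; -0.27 -0.73 0 0 0 0 1.4; -0.34 -0.99 0 0 0 0 1.4; -0.39 -1.24 0 0 0 0 1.4; -0.43 -1.50 0 0 0 0 1.4; -0.46 -1.76 0 0 0 0 1.4; -0.47 -2.03 0 0 0 0 1.4' | sh g3.sh &&
python3 -m crank '0.00 -0.26 0 0 0 0 1.4; 0.02 -0.52 0 0 0 0 1.4; 0.05 -0.78 0 0 0 0 1.4; 0.09 -1.04 0 0 0 0 1.4; 0.15 -1.30 0 0 0 0 1.4; 0.22 -1.55 0 0 0 0 1.4; 0.30 -1.80 0 0 0 0 1.4; 0.40 -2.04 0 0 0 0 1.4' | sh g3.sh &&
python3 -m crank '0.11 -0.24 0 0 0 0 1.4; 0.23 -0.47 0 0 0 0 1.4; 0.36 -0.70 0 0 0 0 1.4; 0.51 -0.91 0 0 0 0 1.4; 0.66 -1.12 0 0 0 0 1.4; 0.83 -1.33 0 0 0 0 1.4; 1.01 -1.52 0 0 0 0 1.4; 1.19 -1.70 0 0 0 0 1.4' | sh g3.sh &&
python3 -m crank '0.20 -0.17 0 0 0 0 1.4; 0.40 -0.34 0 0 0 0 1.4; 0.61 -0.49 0 0 0 0 1.4; 0.83 -0.63 0 0 0 0 1.4; 1.06 -0.76 0 0 0 0 1.4; 1.30 -0.87 0 0 0 0 1.4; 1.54 -0.98 0 0 0 0 1.4; 1.78 -1.07 0 0 0 0 1.4' | sh g3.sh &&
python3 -m crank '0.25 -0.08 0 0 0 0 1.4; 0.50 -0.14 0 0 0 0 1.4; 0.76 -0.20 0 0 0 0 1.4; 1.02 -0.24 0 0 0 0 1.4; 1.28 -0.26 0 0 0 0 1.4; 1.54 -0.27 0 0 0 0 1.4; 1.80 -0.27 0 0 0 0 1.4; 2.06 -0.25 0 0 0 0 1.4' | sh g3.sh &&
python3 -m crank '0.26 0.03 0 0 0 0 1.4; 0.52 0.07 0 0 0 0 1.4; 0.77 0.13 0 0 0 0 1.4; 1.03 0.20 0 0 0 0 1.4; 1.27 0.28 0 0 0 0 1.4; 1.52 0.38 0 0 0 0 1.4; 1.76 0.49 0 0 0 0 1.4; 1.99 0.61 0 0 0 0 1.4' | sh g3.sh
```

```text
t45.48 ang 153.43 R 49.92  Fccw -9.5 Frad 3.0 Fz 0.8
t46.15 ang 177.71 R 49.70  Fccw -9.5 Frad -1.7 Fz 2.3
t46.82 ang -158.42 R 49.53  Fccw -8.6 Frad -2.9 Fz 2.3
t47.48 ang -134.79 R 49.41  Fccw -7.9 Frad -5.6 Fz 4.8
t48.15 ang -111.23 R 49.40  Fccw -9.4 Frad -5.0 Fz 6.5
t48.82 ang -87.58 R 49.55  Fccw -8.8 Frad -4.9 Fz 8.1
t49.48 ang -64.03 R 49.82  Fccw -8.9 Frad -4.0 Fz 7.9
```

```bash
set -o pipefail
python3 -m crank '0.23 0.13 0 0 0 0 1.4; 0.44 0.28 0 0 0 0 1.4; 0.65 0.43 0 0 0 0 1.4; 0.86 0.60 0 0 0 0 1.4; 1.05 0.78 0 0 0 0 1.4; 1.23 0.96 0 0 0 0 1.4; 1.41 1.16 0 0 0 0 1.4; 1.57 1.36 0 0 0 0 1.4' | sh g3.sh &&
python3 -m crank '0.15 0.21 0 0 0 0 1.4; 0.29 0.43 0 0 0 0 1.4; 0.42 0.66 0 0 0 0 1.4; 0.54 0.90 0 0 0 0 1.4; 0.64 1.14 0 0 0 0 1.4; 0.73 1.38 0 0 0 0 1.4; 0.81 1.63 0 0 0 0 1.4; 0.88 1.88 0 0 0 0 1.4' | sh g3.sh &&
python3 -m crank '0.05 0.26 0 0 0 0 1.4; 0.09 0.52 0 0 0 0 1.4; 0.12 0.78 0 0 0 0 1.4; 0.13 1.04 0 0 0 0 1.4; 0.13 1.30 0 0 0 0 1.4; 0.11 1.56 0 0 0 0 1.4; 0.08 1.82 0 0 0 0 1.4; 0.04 2.08 0 0 0 0 1.4' | sh g3.sh &&
python3 -m crank '-0.06 0.26 0 0 0 0 1.4; -0.13 0.51 0 0 0 0 1.4; -0.21 0.76 0 0 0 0 1.4; -0.31 1.00 0 0 0 0 1.4; -0.41 1.24 0 0 0 0 1.4; -0.54 1.47 0 0 0 0 1.4; -0.67 1.70 0 0 0 0 1.4; -0.81 1.91 0 0 0 0 1.4' | sh g3.sh &&
python3 -m crank '-0.16 0.21 0 0 0 0 1.4; -0.32 0.41 0 0 0 0 1.4; -0.50 0.61 0 0 0 0 1.4; -0.69 0.79 0 0 0 0 1.4; -0.88 0.96 0 0 0 0 1.4; -1.09 1.13 0 0 0 0 1.4; -1.30 1.28 0 0 0 0 1.4; -1.52 1.42 0 0 0 0 1.4' | sh g3.sh &&
python3 -m crank '-0.23 0.13 0 0 0 0 1.4; -0.46 0.25 0 0 0 0 1.4; -0.70 0.35 0 0 0 0 1.4; -0.95 0.44 0 0 0 0 1.4; -1.20 0.52 0 0 0 0 1.4; -1.45 0.59 0 0 0 0 1.4; -1.71 0.64 0 0 0 0 1.4; -1.97 0.68 0 0 0 0 1.4' | sh g3.sh &&
python3 -m crank '-0.26 0.03 0 0 0 0 1.4; -0.52 0.04 0 0 0 0 1.4; -0.78 0.03 0 0 0 0 1.4; -1.05 0.02 0 0 0 0 1.4; -1.31 -0.01 0 0 0 0 1.4; -1.56 -0.05 0 0 0 0 1.4; -1.82 -0.11 0 0 0 0 1.4; -2.07 -0.18 0 0 0 0 1.4' | sh g3.sh &&
python3 -m crank '-0.25 -0.08 0 0 0 0 1.4; -0.49 -0.18 0 0 0 0 1.4; -0.73 -0.29 0 0 0 0 1.4; -0.96 -0.41 0 0 0 0 1.4; -1.19 -0.54 0 0 0 0 1.4; -1.41 -0.69 0 0 0 0 1.4; -1.62 -0.84 0 0 0 0 1.4; -1.82 -1.01 0 0 0 0 1.4' | sh g3.sh
python3 -m crank '0 0 0 0 0 0 1.4;0 0 0 0 0 0 1.4;0 0 0 0 0 0 1.4;0 0 0 0 0 0 1.4;0 0 0 0 0 0 1.4;0 0 0 0 0 0 1.4;0 0 0 0 0 0 1.4;0 0 0 0 0 0 1.4' | sh g3.sh
```

```text
t50.15 ang -40.76 R 50.20  Fccw -9.2 Frad -3.2 Fz 7.9
t50.82 ang -17.84 R 50.45  Fccw -9.2 Frad -1.6 Fz 5.9
t51.48 ang 5.48 R 50.52  Fccw -8.8 Frad 2.2 Fz 2.4
t52.15 ang 29.49 R 50.44  Fccw -9.1 Frad 5.5 Fz -1.5
t52.82 ang 54.32 R 50.39  Fccw -10.4 Frad 6.9 Fz -2.3
t53.48 ang 79.40 R 50.42  Fccw -9.0 Frad 7.7 Fz -3.7
t54.15 ang 104.27 R 50.37  Fccw -9.3 Frad 5.9 Fz -2.0
t54.82 ang 128.94 R 50.18  Fccw -10.0 Frad 4.6 Fz 0.5
t55.48 ang 129.31 R 50.20  Fccw -7.8 Frad 4.9 Fz 0.4
```

The measured angle is 129.3° under the same load, so the stem has opened one turn. Now I'll relax the load into the slack, release and retreat straight up.

```bash
python3 -m crank '.08 .07 0 0 0 0 1.4;.17 .14 0 0 0 0 1.4;.17 .14 0 0 0 0 1.4;.17 .14 0 0 0 0 1.4;.17 .14 0 0 0 0 2.5;.17 .14 0 0 0 0 3.5;.17 .14 0 0 0 0 4.5;.17 .14 0 0 0 0 5'
python3 -m crank '0 0 0 0 0 0 5;0 0 0 0 0 0 5;0 0 1 0 0 0 5;0 0 3 0 0 0 5;0 0 5.5 0 0 0 5;0 0 8 0 0 0 5;0 0 10 0 0 0 5;0 0 12 0 0 0 5'
python3 -m crank '-4 0 0 0 0 0 5;-8 0 0 0 0 0 5;-12 0 0 0 0 0 5;-16 0 0 0 0 0 5;-20 0 0 0 0 0 5;-20 0 0 0 0 0 5;-20 0 0 0 0 0 5;-20 0 0 0 0 0 5'
python3 - <<'E'
from h import *
im=optics.grab_frame('scene');cv2.imwrite('pics/s2.png',cv2.resize(im[100:290,170:380,::-1],None,fx=3,fy=3))
E
```

```text
clock: 56.15
tcp_pos: [595.8, 143.2, 167.9]
tool_rot: [[0.951, 0.309, -0.001], [0.309, -0.951, -0.001], [-0.001, 0.001, -1.0]]
force: [0.4, -0.2, -0.5]
gripper_width: 37.3
grasp_force: 0.0
clock: 56.82
tcp_pos: [596.2, 144.0, 291.0]
tool_rot: [[0.951, 0.31, 0.002], [0.31, -0.951, 0.0], [0.002, 0.001, -1.0]]
force: [1.2, -0.3, -0.3]
gripper_width: 50.0
grasp_force: 0.0
clock: 57.48
tcp_pos: [396.7, 144.1, 289.9]
tool_rot: [[0.951, 0.31, 0.003], [0.31, -0.951, 0.0], [0.003, 0.001, -1.0]]
force: [0.0, 0.1, 1.1]
gripper_width: 50.1
grasp_force: 0.0
```

View pics/s2.png

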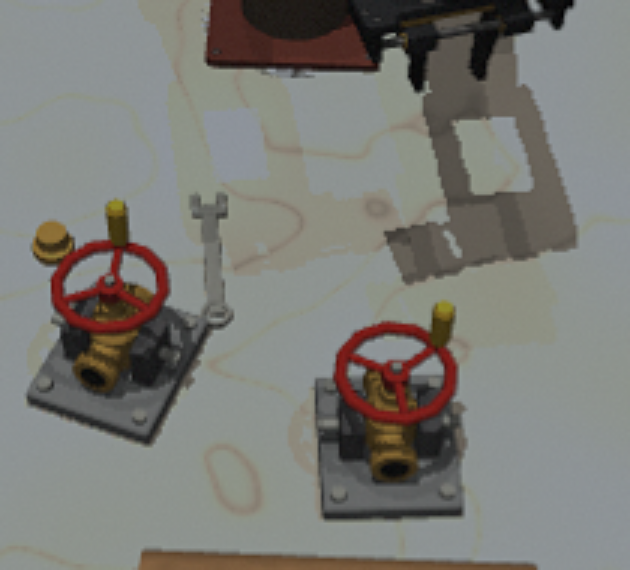

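The picture shows the gripper clear of the wheel and the handle at (443,325) in the crop, which is where it should be. Valve A is still square in its clamp, and nothing else nearby has moved.

```bash
python3 -c "from station import arm; print(arm.finish_job())"
```

```text
the job is handed in; nothing more can be done
None
```

I seated the left valve at about 15 N, below the 23 N slip load, then opened it one full stem turn past the slack and let go; the final picture shows it square in its clamp and nothing nearby moved, and I handed the job in at about 58 s, though it returned no verdict.

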